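# Two kits for hanging the exhibition

### The arm

A 6-joint arm with a two-finger parallel gripper is mounted at the origin on the work surface. World frame = base frame: x ahead of the robot, y to its left, z up, the work surface at z = 0. Lengths are in mm, angles in rad, forces in N, time in s.
With the tool pointing down it reaches from about 275 to 1000 mm from the base axis. Payload 8.4 kg.
Tool frame: the origin (TCP) lies at the very end of the fingers, on their centre line; the grasp point (between the pads) lies 19 mm behind it; x points along the fingers, y is the direction in which the jaws open and shut, and the axes are right-handed (so a half turn about x gives the same grasp; the last joint's range is limited). The gripper opens to 85 mm and grips with 20 to 120 N. Pads are 22 mm wide; open, the fingers measure 114 mm over their backs; the gripper's body (76 mm by 85 mm) begins 54 mm behind the grasp point. The pads swing forward as they close: fully open they stand 13 mm farther back than shut.
Start: joints at [-1.25, 0.353, 1.633, -0, 1.155, -0.002], TCP at [198.263, -592.722, 231.281] pointing down, gripper open.
Joint ranges: [-2.63, 2.63], [-0.92, 2.1], [0.06, 2.66], [-1.3, 4.44], [0, 2.69], [-3.02, 3.02]. Speed limits (rad/s): [2.22, 2.22, 2.79, 3.14, 3.14, 3.14].

### API

Orientations are given as [roll, pitch, yaw] about the fixed x, y, z axes, in that order (R = Rz(yaw) Ry(pitch) Rx(roll)).
In Python, from rig import r, grab_frame, camera_params, sign_off gives the robot as it stands.
- The arm moves only by the tool drive_tool, never from a script. Its argument "rows" is one flat list of numbers, 7 for each row, row after row: the shift along the tool's x, y, z in mm, then the turn, a rotation vector about the tool's x, y, z in degrees, then the opening in per cent of the stroke, from 0 (shut) to 100 (fully open). In form: [x, y, z, rx, ry, rz, fingers, x, y, z, rx, ry, rz, fingers, ...]. A call has 1 to 10 rows; each row is the pose to reach, as a shift and turn from the pose measured when the call began, along the tool's axes at that moment; what a row does not reach only later rows make up. A row lasts 1/8 s, in which the tool goes at most 62.5 mm and 10.7 degrees, less where a joint would pass 70% of its speed; a pose out of reach is approached as far as the arm can. A call with a gripper value outside its range is refused whole. The fingers move at their own pace and stop on an object; "newtons" is the grip in N (left out, the last holds). Time passes only in rows, so rows that repeat a pose let the fingers close. It gives the time, the measured TCP pose, the force and the opening at its end, in the units of the state.
- r.sense(): the state, without advancing time (a new reading comes with each control period).
- grab_frame(name): name is "scene" or "top" or "wrist"; returns the picture (420x560x3 uint8, red, green, blue); there is no depth.
- camera_params(name): a dict with "vertical_fov" (degrees; the focal length in pixels is half the picture's height over the tangent of half this angle, whatever the lens; pixels are square), "cx", "cy" (the principal point, pixels), "pose" (4x4, takes a point from camera to world coordinates); the wrist camera has in their place "tool_from_camera" (4x4, takes a point from camera to tool coordinates, whose origin is the TCP and whose axes are the tool frame's). Camera axes: x right, y down, z forward; pixel columns grow to the right and rows downward; lengths in mm; the calibration is good to about 2 mm. A picture is of the moment at which its call begins: read the wrist's pose just before it. camera_params takes no time and is no camera call.
- sign_off(): hands the job in, once; it reports no verdict.
The state is a dict: "clock": time; "qpos": joint angles; "qvel": joint speeds; "joint_efforts": joint torques, N m; "eef_pos": TCP position; "tcp_rot": TCP orientation; "contact_force": force on the tool from outside, world axes, zero at the start; "wrist_torque": the same for the moment, N m; "opening": opening from 0.0 (shut) to 1.0 (fully open).
Only numpy, scipy, OpenCV 4.12 (cv2) and the standard library are available. Lean on these libraries where they do the work, as an engineer would, in place of code of your own. Each camera call takes 0.05 s, during which the arm holds its last target.

### The job

Make up the two kits for today's hanging. The red tray is for the pictures: put the yellow spirit level in its long narrow compartment, the blue masking tape in the larger of the other two and the orange tub of nails in the smaller one; the grey tray is for the wall captions: the white double-sided tape goes in its square compartment and the banded bundle of captions in the oblong one. Everything should stand on the floor of its compartment the same way up as it stands on the table now, and leave the brown parcel tape and the round metal tin where they are.

Things in the scene. Friction and masses are not known exactly. Their poses are not given: they have to be found in the camera images.
- red_tray: Fixed red tray, 161 x 145 mm (x, y), floor 3 mm thick, rim 12 and ribs 10 mm above the table. Origin: centre of its underside, z up, yaw +-0.35. Compartment centres in its frame, clear size (x, y), mm: long narrow, level: (0, -41.5), 153 x 54; larger, blue tape: (-33.5, 28.5), 86 x 80; smaller, nail tub: (44.5, 28.5), 64 x 80. Left or right of the stock.
- grey_tray: Fixed grey tray, 207 x 88 mm (x, y), floor 3 mm thick, rim 12 and rib 10 mm above the table. Origin: centre of its underside, z up, yaw +-0.35. Compartment centres in its frame, clear size (x, y), mm: square, white tape: (-59.5, 0), 80 x 80; oblong, captions: (41.5, 0), 116 x 80. On the other side of the stock from the red tray.
- level_center (a point): Yellow pocket spirit level standing on the table, 120 mm long (its x), 20 mm thick (its y), 40 mm high, green vial in its top edge; 80 to 155 g; rigid. Origin: its centre, half-way up. Held by its upper half, it goes into its compartment with the fingers above the tray's rim. Long axis x, up axis z.
- blue_tape_center (a point): Roll of blue masking tape lying flat, 56 mm outer diameter, 38 mm high, hole 28 mm; 40 to 85 g; rigid. Origin: its centre, half-way up. Held by its upper half, it goes into its compartment with the fingers above the tray's rim. Axis z up.
- white_tape_center (a point): Roll of white double-sided tape with a green core lying flat, 56 mm outer diameter, 38 mm high, hole 28 mm; 40 to 85 g; rigid. Origin: its centre, half-way up. Held by its upper half, it goes into its compartment with the fingers above the tray's rim. Axis z up.
- nail_tub_center (a point): Orange round plastic tub of picture nails with a screw lid, 44 mm diameter, 44 mm high; 60 to 130 g; rigid. Origin: its centre, half-way up. Held by its upper half, it goes into its compartment with the fingers above the tray's rim. Axis z up.
- captions_center (a point): Bundle of eight white foam-board wall captions held by two green rubber bands, a dark picture in the middle of the top one; 92 mm long (its x), 56 mm wide (its y), 40 mm high; 55 to 115 g; one rigid piece. Origin: its centre, half-way up. Held by its upper half, it goes into its compartment with the fingers above the tray's rim. Long axis x, up axis z.
- brown_tape_center (a point): Roll of brown parcel tape lying flat among the stock, 56 mm outer diameter, 38 mm high, loose; not wanted, stays where it is. Origin: its centre, half-way up. 
- tin_center (a point): Flat round grey metal tin with a lid among the stock, 58 mm diameter, 22 mm high, loose; not wanted, stays where it is. Origin: its centre, half-way up. 
There are look-alikes about, which are no part of the job. Leave any purple look-alike of the part that bears level_center alone.

How it is judged:
By the outcome, as a careful person would: the job done as asked, in the order asked, and still so for the second after the job is handed in, with the robot touching nothing.
It also fails if it takes over 115 s, if anything falls off the work surface, if the arm or the gripper's body presses on something with over 40 N, if the wrist force passes 120 N, or if a joint passes its speed limit or range.

## Working session

There is one attempt and no reset: what is moved stays moved. The work goes in short steps, Python scripts to look and compute and a tool call to move; the robot and the scene stay as the last step left them, time stands still between calls to the robot, and variables do not carry over. Pictures are saved under pics/ and viewed, and the job is handed in when it is done.

Besides the shell and the picture viewer there is one more tool, called as name(argument=value, ...), one argument or row to a line, values as JSON. drive_tool: Moves the arm, as the interface text tells. Its arguments: {"type":"object","properties":{"rows":{"type":"array","items":{"type":"number"}},"newtons":{"type":"number"}},"required":["rows"]}

```bash
ls; mkdir -p pics
python3 - <<'E'
from rig import r, grab_frame, camera_params
import cv2
print(r.sense())
for n in ["top","scene","wrist"]:
    print(n,camera_params(n))
    f=grab_frame(n); cv2.imwrite(f"pics/{n}0.png",f[:,:,::-1])
E
```

```text
pics
{'clock': 0.0, 'qpos': array([-1.25039845e+00,  3.53657368e-01,  1.63417772e+00,  1.19053038e-05,
        1.15516347e+00, -2.36862513e-03]), 'qvel': array([ 2.77185986e-03, -1.78326208e-04, -9.63676434e-04, -5.22803191e-05,
       -1.42546088e-03, -2.27083642e-04]), 'joint_efforts': array([-1.16084950e-03, -6.05252123e+01, -3.42065299e+01,  1.36686626e-05,
        9.38831217e-03,  9.88544372e-06]), 'eef_pos': array([ 198.11237206, -592.2532601 ,  230.53726058]), 'tcp_rot': array([-1.58090706,  1.56939037,  1.88344728]), 'contact_force': array([ 1.41629596,  0.7049744 , -0.24546672]), 'wrist_torque': array([ 0.0282494 ,  0.02978614, -0.03397523]), 'opening': 1.00348585393986}
top {'vertical_fov': 49.69221004261091, 'cx': 280.11947018309155, 'cy': 214.3952790625903, 'pose': array([[ 4.83848732e-03, -9.98403730e-01,  5.62723784e-02,
         4.21075801e+02],
       [-9.99918051e-01, -4.16349821e-03,  1.21060933e-02,
        -6.77766081e+00],
       [-1.18524788e-02, -5.63263421e-02, -9.98342057e-01,
         1.15329756e+03],
       [ 0.00000000e+00,  0.00000000e+00,  0.00000000e+00
[... 228 characters left out ...]
7412561e-01,  4.49994368e-01, -7.60940580e-01,
         8.31612087e+02],
       [-1.88479296e-02, -8.55486017e-01, -5.17482782e-01,
         6.25513474e+02],
       [ 0.00000000e+00,  0.00000000e+00,  0.00000000e+00,
         1.00000000e+00]])}
wrist {'vertical_fov': 63.94929155828908, 'cx': 278.70831393523014, 'cy': 210.03108542186013, 'tool_from_camera': array([[-3.39932963e-04, -2.90910732e-01,  9.56750140e-01,
        -1.42068071e+02],
       [ 9.99999928e-01, -2.62374361e-04,  2.75521696e-04,
        -1.99369333e-01],
       [ 1.70874488e-04,  9.56750164e-01,  2.90910800e-01,
        -7.42966043e+01],
       [ 0.00000000e+00,  0.00000000e+00,  0.00000000e+00,
         1.00000000e+00]])}
```

View pics/top0.png

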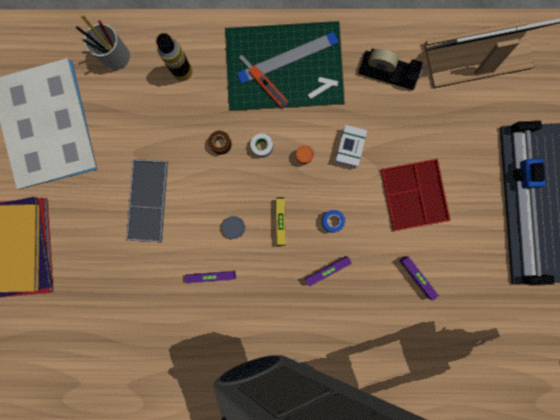

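View pics/scene0.png

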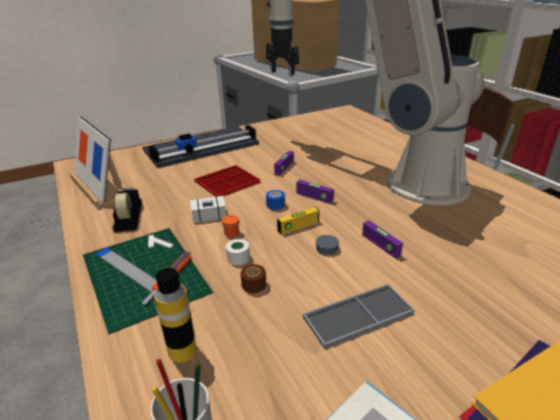

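View pics/wrist0.png

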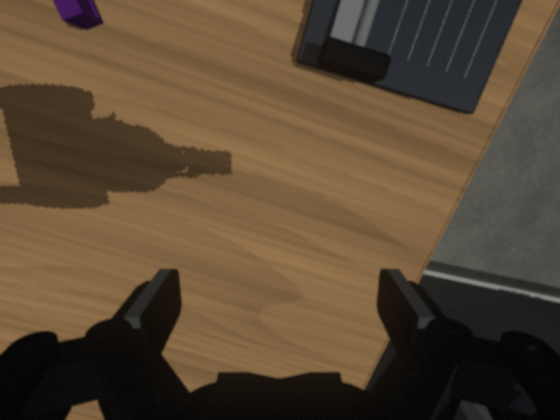

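Run:
```python
import cv2
f=cv2.imread("pics/top0.png")
a=cv2.resize(f[110:300,180:460],None,fx=2.85,fy=2.85,interpolation=cv2.INTER_CUBIC); cv2.imwrite("pics/z1.png",a)
a=cv2.resize(f[140:260,100:260],None,fx=4,fy=4,interpolation=cv2.INTER_CUBIC);cv2.imwrite("pics/z2.png",a)
```

```text
(no output)
```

View pics/z1.png

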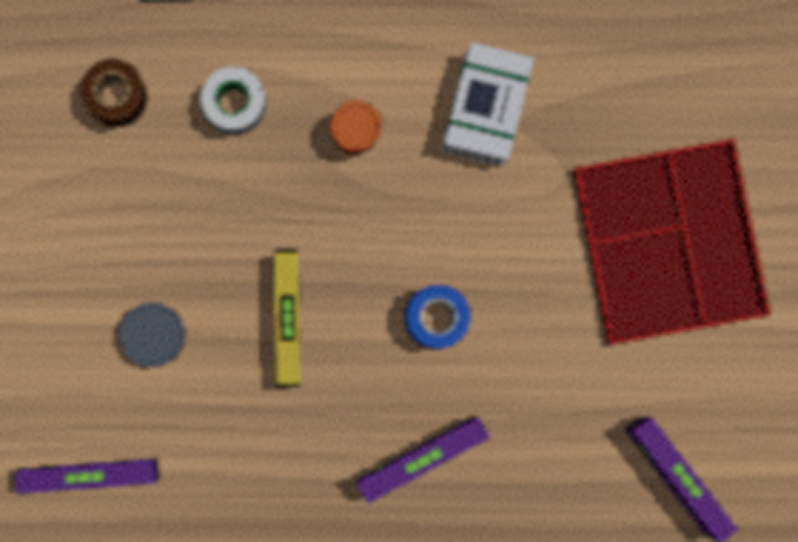

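View pics/z2.png

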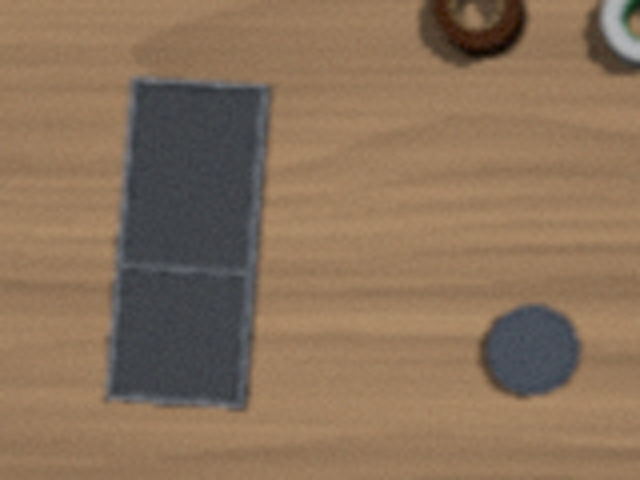

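```bash
cat > h.py <<'E'
import numpy as np, cv2
from scipy.spatial.transform import Rotation as Ro
from rig import r, grab_frame, camera_params
def cam(name,s=None):
    c=camera_params(name); f=210/np.tan(np.radians(c["vertical_fov"]/2))
    if name=="wrist":
        T=np.eye(4); T[:3,:3]=Ro.from_euler('xyz',s['tcp_rot']).as_matrix(); T[:3,3]=s['eef_pos']
        P=T@c["tool_from_camera"]
    else: P=c["pose"]
    return f,c["cx"],c["cy"],P
def cast(C,uv,z):
    f,cx,cy,P=C; uv=np.atleast_2d(np.asarray(uv,float))
    d=np.c_[(uv[:,0]-cx)/f,(uv[:,1]-cy)/f,np.ones(len(uv))]@P[:3,:3].T
    t=(z-P[2,3])/d[:,2]
    return P[:3,3]+d*t[:,None]
def proj(C,p):
    f,cx,cy,P=C; q=(np.atleast_2d(p)-P[:3,3])@P[:3,:3]
    return np.c_[q[:,0]/q[:,2]*f+cx,q[:,1]/q[:,2]*f+cy]
def hsvmask(bgr,lo,hi):
    return cv2.inRange(cv2.cvtColor(bgr,cv2.COLOR_BGR2HSV),np.array(lo),np.array(hi))
def big(mask,roi=None,k=3):
    m=mask.copy()
    if roi is not None:
        x0,y0,x1,y1=roi; z=np.zeros_like(m); z[y0:y1,x0:x1]=m[y0:y1,x0:x1]; m=z
    if k: m=cv2.morphologyEx(m,cv2.MORPH_CLOSE,np.ones((k,k)))
    cs,_=cv2.findContours(m,cv2.RETR_EXTERNAL,cv2.CHAIN_APPROX_NONE)
    return max(cs,key=cv2.contourArea) if cs else None
E
python3 - <<'E'
from h import *
f=cv2.imread("pics/top0.png"); C=cam("top")
hsv=cv2.cvtColor(f,cv2.COLOR_BGR2HSV)
for n,(u,v) in dict(redtray=(400,205),greytray=(145,185),level=(281,205),blue=(333,230),white=(253,145),tub=(305,155),cap=(345,135),brown=(211,142),tin=(233,228),wood=(300,190),shadow=(275,220)).items(): print(n,hsv[v,u])
S={'red':([0,150,60],[8,255,255],(370,150,460,240),12),
'red2':([170,150,30],[180,255,255],(370,150,460,240),12),
'grey':([85,0,0],[130,255,130],(115,150,180,255),12),
'level':([22,150,60],[35,255,255],(260,190,300,255),40),
'blue':([105,150,60],[120,255,255],(315,200,355,240),19),
'tub':([3,190,120],[13,255,255],(290,140,320,170),22),
'white':([0,0,120],[180,60,255],(245,130,280,162),19),
'cap':([0,0,120],[180,60,255],(330,120,372,170),40),
'tin':([90,30,0],[125,255,150],(215,210,250,245),11),
'brown':([0,100,0],[12,255,100],(205,125,235,157),19)}
for n,(lo,hi,roi,z) in S.items():
    c=big(hsvmask(f,lo,hi),roi)
    if c is None: print(n,None); continue
    b=cv2.boxPoints(cv2.minAreaRect(c)); w=cast(C,b,z)[:,:2]
    e=np.diff(np.r_[w,w[:1]],axis=0)
    print(n,cv2.contourArea(c),w.mean(0).round(1),np.linalg.norm(e,axis=1).round(1),np.degrees(np.arctan2(e[:,1],e[:,0])).round(1))
E
```

```text
redtray [  2 194  92]
greytray [109  28  72]
level [ 25 169 174]
blue [109 198 151]
white [105   3 176]
tub [ 10 187 166]
cap [114   7 175]
brown [ 10 155  74]
tin [106  44  87]
wood [ 14  98 159]
shadow [ 18 119  92]
red 3551.0 [ 537.6 -332.5] [146.7 161.1 145.6 161.1] [ -78.4 -169.6  101.6   10.8]
red2 2772.0 [ 537.7 -332. ] [140.8 153.7 139.7 153.7] [ -78.4 -169.6  101.6   10.8]
grey 2566.0 [520.4 345.6] [204.1  86.4 203.8  85.5] [ -3.1 -94.3 176.7  85.9]
level 322.0 [467.7   6.9] [ 19.7 113.1  19.6 113.1] [ -89.8 -179.8   90.3    0.3]
blue 335.5 [ 469.1 -124. ] [52.5 50.  52.4 50. ] [-89.8 179.8  90.3  -0. ]
tub 119.0 [637.3 -52.4] [38.4 36.3 38.3 36.2] [ -63.1 -153.6  116.9   26.5]
white 369.0 [664.4  56.2] [55.7 53.6 55.6 53.7] [ -89.9 -179.7   90.1    0.5]
cap 819.5 [ 655.2 -168.4] [97.6 58.8 97.5 58.6] [ -14.4 -104.6  165.4   75.5]
tin 318.0 [453.2 125.8] [50.6 50.4 50.4 50.5] [ -89.8 -179.5   90.3    0.7]
brown 344.5 [668.3 162.6] [54.3 55.9 54.2 55.8] [ -58.5 -148.8  121.5   31.4]
```

```bash
cat >> h.py <<'E'
def plan(x,y,z,jaw=None,show=True):
    """shift/rotvec in tool axes; jaw = world yaw in deg of tool y (mod 180)"""
    s=r.sense(); R0=Ro.from_euler('xyz',s['tcp_rot']); p=s['eef_pos']
    M=R0.as_matrix(); a0=np.degrees(np.arctan2(M[1,1],M[0,1]))
    if jaw is None: a=a0
    else:
        c=[jaw+180*k for k in range(-3,4)]
        # neutral: a = q1+90 deg-ish; choose nearest to neutral so that q6 stays small
        n=np.degrees(s['qpos'][0])+(a0-np.degrees(s['qpos'][0])-0)  # current
        a=min(c,key=lambda v:abs(v-n))
    ca,sa=np.cos(np.radians(a)),np.sin(np.radians(a))
    T=np.array([[0,ca,sa],[0,sa,-ca],[-1,0,0]])
    rv=np.degrees((R0.inv()*Ro.from_matrix(T)).as_rotvec())
    sh=M.T@(np.array([x,y,z])-p)
    if show: print("now",p.round(1),"jaw",a0.round(1),"q6",s['qpos'][5].round(2),"-> shift",sh.round(1),"rot",rv.round(1),"jaw",round(a,1),"dist",np.linalg.norm(sh).round(0), "t",s['clock'])
    return sh,rv
E
python3 - <<'E'
from h import *
s=r.sense(); M=Ro.from_euler('xyz',s['tcp_rot']).as_matrix(); print(M.round(3))
plan(468,7,140,90)
E
```

```text
[[-0.     0.317 -0.948]
 [ 0.001 -0.948 -0.317]
 [-1.    -0.001 -0.   ]]
now [ 198.2 -592.4  230.7] jaw -71.5 q6 -0.0 -> shift [  91.3 -482.7 -446. ] rot [18.5  0.   0.1] jaw -90 dist 664.0 t 0.15
```

drive_tool(
  rows=[80,-483,-446,18.5,0,0,100,80,-483,-446,18.5,0,0,100,80,-483,-446,18.5,0,0,100,80,-483,-446,18.5,0,0,100,80,-483,-446,18.5,0,0,100,80,-483,-446,18.5,0,0,100,80,-483,-446,18.5,0,0,100,80,-483,-446,18.5,0,0,100,80,-483,-446,18.5,0,0,100,80,-483,-446,18.5,0,0,100],
)

```text
clock: 1.4
eef_pos: [453.2, -24.8, 155.7]
tcp_rot: [-1.933, 1.57, 1.209]
contact_force: [1.2, -1.1, 0.7]
opening: 1.002
```

Run:
```python
from h import *
plan(468,7,140,90)
```

```text
now [453.2 -24.8 155.7] jaw -90.0 q6 1.51 -> shift [ 15.8 -31.8 -14.8] rot [ 0. -0.  0.] jaw -90 dist 38.0 t 1.4
```

drive_tool(
  rows=[16,-32,-15,0,0,0,100,16,-32,-15,0,0,0,100,16,-32,-15,0,0,0,100],
)

```text
clock: 1.78
eef_pos: [467.8, 7.0, 139.6]
tcp_rot: [-0.931, 1.57, 2.211]
contact_force: [-0.4, -0.2, -0.2]
opening: 1.001
```

```bash
cat >> h.py <<'E'
def snap(name,tag):
    s=r.sense(); f=grab_frame(name)[:,:,::-1].copy(); cv2.imwrite(f"pics/{tag}.png",f)
    return f,cam(name,s),s
def rect(C,c,z,n=""):
    b=cv2.boxPoints(cv2.minAreaRect(c)); w=cast(C,b,z)[:,:2]
    e=np.diff(np.r_[w,w[:1]],axis=0)
    print(n,cv2.contourArea(c),b.mean(0).round(0),w.mean(0).round(1),np.linalg.norm(e,axis=1).round(1),np.degrees(np.arctan2(e[:,1],e[:,0])).round(1))
E
python3 - <<'E'
from h import *
f,C,s=snap("wrist","w1")
print(s['eef_pos'].round(1), proj(C,[[468,7,40]]))
c=big(hsvmask(f,[20,130,50],[36,255,255]))
rect(C,c,40)
E
```

```text
[467.8   7.  139.6] [[279.00577846 210.65587145]]
 3934.0 [279. 205.] [468.8   7. ] [ 20.7 114.8  23.7 114.9] [ -88.3 -177.6   92.     1. ]
```

View pics/w1.png

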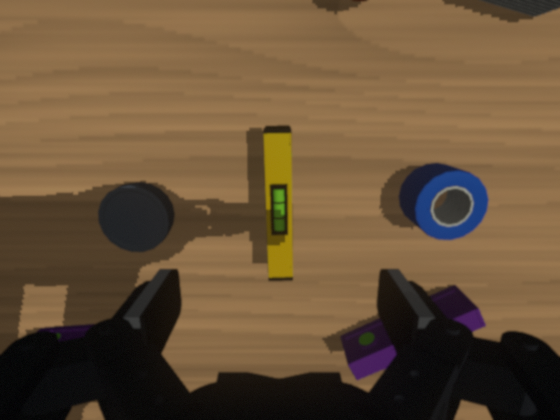

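Run:
```python
from h import *
plan(468.4,7,16,91.2)
```

```text
now [467.8   6.6 139.9] jaw -90.0 q6 1.58 -> shift [123.9  -0.4  -0.6] rot [-1.2 -0.   0. ] jaw -88.8 dist 124.0 t 1.825
```

drive_tool(
  rows=[50,0,-0.6,-1.2,0,0,60,90,0,-0.6,-1.2,0,0,60,115,0,-0.6,-1.2,0,0,60,124,0,-0.6,-1.2,0,0,60,124,0,-0.6,-1.2,0,0,60,124,0,-0.6,-1.2,0,0,0,124,0,-0.6,-1.2,0,0,0,124,0,-0.6,-1.2,0,0,0,124,0,-0.6,-1.2,0,0,0,124,0,-0.6,-1.2,0,0,0],
  newtons=40,
)

```text
clock: 3.08
eef_pos: [469.3, 6.6, 17.0]
tcp_rot: [-2.932, 1.569, 0.231]
contact_force: [-0.6, -1.6, 6.0]
opening: 0.223
```

Run:
```python
from h import *
f,C,s=snap("wrist","w2"); print(s['opening'],s['eef_pos'],s['contact_force'])
```

```text
0.22343436193820934 [469.26056042   6.58077202  16.99519628] [-0.60050081 -1.61279225  5.97736249]
```

View pics/w2.png

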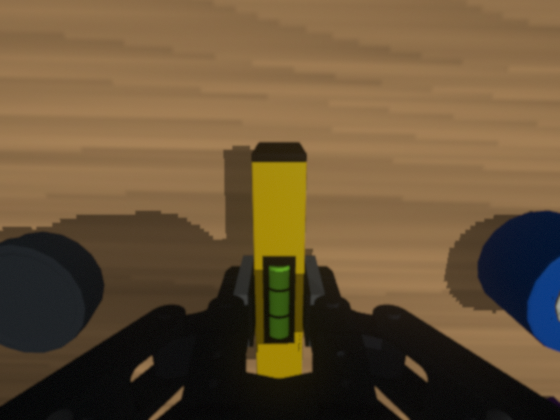

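Run:
```python
from h import *
plan(545.5,-373,130,101)
```

```text
now [469.2   6.6  17. ] jaw -88.8 q6 1.56 -> shift [-113.1  381.1  -68.5] rot [-9.8 -0.1  0. ] jaw -79 dist 403.0 t 3.125
```

drive_tool(
  rows=[-40,0,0,0,0,0,0,-95,0,0,0,0,0,0,-113,60,-10,-2,0,0,0,-113,120,-20,-4,0,0,0,-113,180,-32,-6,0,0,0,-113,240,-43,-8,0,0,0,-113,300,-54,-9.8,0,0,0,-113,350,-63,-9.8,0,0,0,-113,381,-68.5,-9.8,0,0,0,-113,381,-68.5,-9.8,0,0,0],
)

```text
clock: 4.38
eef_pos: [545.6, -375.1, 130.3]
tcp_rot: [2.784, 1.568, -0.168]
contact_force: [-0.3, 0.5, -0.0]
opening: 0.229
```

Run:
```python
from h import *
plan(545.5,-373,130,101)
f,C,s=snap("wrist","w3"); print(s['opening'],s['contact_force'])
```

```text
now [ 545.6 -375.1  130.3] jaw -79.1 q6 0.77 -> shift [ 0.3 -2.1 -0.3] rot [-0.1 -0.2 -0.1] jaw -79 dist 2.0 t 4.375
0.22895020465460267 [-0.25249373  0.48193268 -0.03506802]
```

View pics/w3.png

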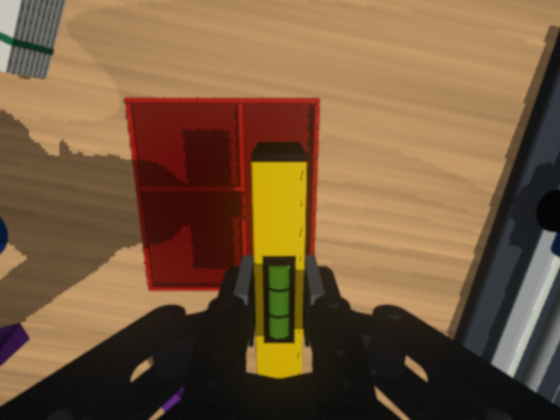

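```bash
cat >> h.py <<'E'
def tray_local(p,c,yaw):
    t=np.radians(yaw); R=np.array([[np.cos(t),-np.sin(t)],[np.sin(t),np.cos(t)]])
    return np.array(c)+R@np.array(p)
E
python3 - <<'E'
from h import *
f=cv2.imread("pics/w3.png"); s=r.sense(); C=cam("wrist",s)
m=hsvmask(f,[0,130,40],[8,255,255])|hsvmask(f,[170,130,40],[180,255,255])
c=big(m,(110,80,330,300),5); a=cv2.approxPolyDP(c,4,True)[:,0]; print(a.tolist())
w=cast(C,[[126,99],[320,99],[150,291]],12)[:,:2]; print(w.round(1))
d1=w[0]-w[1]; d2=w[0]-w[2]; print(np.linalg.norm(d1),np.linalg.norm(d2),np.degrees(np.arctan2(d1[1],d1[0]))-90,np.degrees(np.arctan2(d2[1],d2[0])),(w[1]+w[2])/2)
print(proj(C,np.r_[tray_local((0,-41.5),(537.6,-332.5),11),12]))
E
```

```text
[[124, 99], [149, 290], [220, 291], [228, 268], [251, 255], [249, 161], [259, 142], [299, 142], [311, 154], [313, 255], [318, 98]]
[[ 603.2 -247.8]
 [ 630.2 -387.9]
 [ 447.1 -278. ]]
142.6266845250697 158.98707233971083 10.914954884121073 10.941169171211216 [ 538.62084442 -332.92853569]
[[278.66724361 204.18347046]]
```

Run:
```python
from h import *
plan(546.5,-373.3,20.5,101)
```

```text
now [ 545.2 -373.5  130.1] jaw -79.1 q6 0.78 -> shift [ 1.096e+02  1.000e-01 -1.000e+00] rot [-0.1 -0.1  0. ] jaw -79 dist 110.0 t 4.425
```

drive_tool(
  rows=[50,0,-1,0,0,0,0,85,0,-1,0,0,0,0,103,0,-1,0,0,0,0,109.5,0,-1,0,0,0,0,109.5,0,-1,0,0,0,0,109.5,0,-1,0,0,0,0],
)

```text
clock: 5.18
eef_pos: [547.2, -373.7, 21.9]
tcp_rot: [2.796, 1.567, -0.155]
contact_force: [-1.2, -1.0, -1.2]
opening: 0.223
```

drive_tool(
  rows=[1.5,0,0,0,0,0,0,1.5,0,0,0,0,0,0,1.5,0,0,0,0,0,0,1.5,0,0,0,0,0,40,1.5,0,0,0,0,0,45,1.5,0,0,0,0,0,45,-30,0,0,0,0,0,45,-80,0,0,0,0,0,45,-110,0,0,0,0,0,45,-110,0,0,0,0,0,45],
)

```text
clock: 6.42
eef_pos: [548.3, -374.6, 134.9]
tcp_rot: [2.537, 1.562, -0.414]
contact_force: [-0.0, 0.1, -1.1]
opening: 0.449
```

Run:
```python
from h import *
f,C,s=snap("wrist","w4"); print(s['opening'],s['contact_force'],s['eef_pos'])
plan(469,-124,135,101)
```

```text
0.4492480895282621 [-0.03660023  0.14690585 -1.14168973] [ 548.34749988 -374.63822831  134.9064566 ]
now [ 547.3 -373.9  132.9] jaw -79.1 q6 0.78 -> shift [  -2.9 -260.2   29.5] rot [-0.1 -0.3 -0.2] jaw -79 dist 262.0 t 6.475
```

View pics/w4.png

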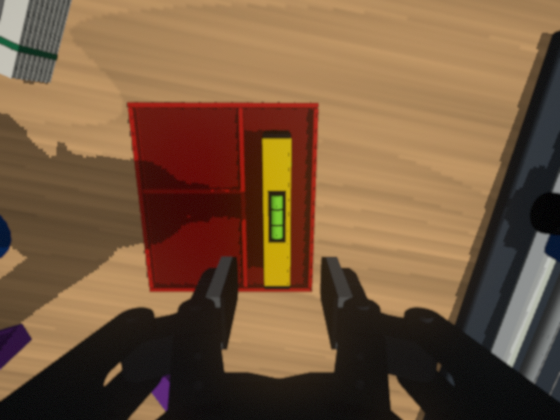

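Run:
```python
from h import *
plan(469,-124,140,10.95)
```

```text
now [ 547.3 -373.9  132.9] jaw -79.1 q6 0.78 -> shift [  -7.9 -260.2   29.4] rot [90.  -0.3  0.1] jaw -169.1 dist 262.0 t 6.475
```

drive_tool(
  rows=[-8,-30,3,-10,0,0,100,-8,-60,6,-20,0,0,100,-8,-90,9,-30,0,0,100,-8,-120,12,-40,0,0,100,-8,-150,15,-50,0,0,100,-8,-180,19,-60,0,0,100,-8,-210,24,-70,0,0,100,-8,-240,27,-80,0,0,100,-8,-260,29,-90,0,0,100,-8,-260,29,-90,0,0,100],
)

```text
clock: 7.72
eef_pos: [468.2, -123.0, 138.8]
tcp_rot: [1.027, 1.568, -0.352]
contact_force: [0.0, -0.0, 0.1]
opening: 1.001
```

Run:
```python
from h import *
f,C,s=snap("wrist","w5"); 
c=big(hsvmask(f,[100,120,40],[122,255,255]),(120,50,440,330))
rect(C,c,19); 
print(proj(C,[[469,-124,38]]))
plan(469,-124,140,10.95)
```

```text
3766.0 [281. 208.] [ 471.4 -127.6] [55.2 58.7 58.7 58.6] [  10.9  -77.2 -169.1   99.3]
[[279.09370169 211.84527668]]
now [ 468.9 -123.8  139.2] jaw 10.8 q6 -0.45 -> shift [-0.8  0.   0.2] rot [-0.1  0.1 -0.2] jaw 10.9 dist 1.0 t 7.775
```

View pics/w5.png

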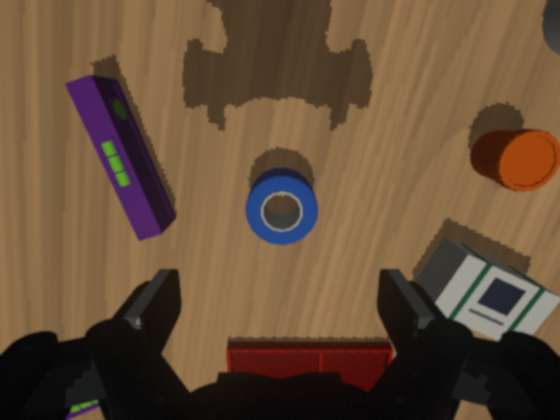

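Run:
```python
from h import *
s=r.sense(); C=cam("wrist",s); w=cast(C,[[281.5,211.5]],38)[0]; print(w)
plan(w[0],w[1],14,10.95)
```

```text
[ 471.63003811 -124.35583771   38.        ]
now [ 468.9 -123.8  139.2] jaw 10.8 q6 -0.45 -> shift [125.2   2.1   0.8] rot [-0.1  0.1 -0.2] jaw 10.9 dist 125.0 t 7.775
```

drive_tool(
  rows=[50,2,0.8,0,0,0,100,90,2,0.8,0,0,0,100,115,2,0.8,0,0,0,100,125,2,0.8,0,0,0,100,125,2,0.8,0,0,0,100,125,2,0.8,0,0,0,50,125,2,0.8,0,0,0,40,125,2,0.8,0,0,0,40,125,2,0.8,0,0,0,40,125,2,0.8,0,0,0,40],
  newtons=40,
)

```text
clock: 9.02
eef_pos: [472.3, -124.7, 15.6]
tcp_rot: [1.033, 1.565, -0.349]
contact_force: [-1.9, -0.8, 9.3]
opening: 0.646
```

Run:
```python
from h import *
f,C,s=snap("wrist","w6"); print(s['opening'])
t=tray_local((-33.5,28.5),(538.2,-332.7),10.95); print(t)
plan(t[0],t[1],130,10.95)
```

```text
0.64553733891983
[ 499.89628341 -311.08229209]
now [ 472.3 -124.7   15.6] jaw 10.8 q6 -0.45 -> shift [-113.9   -7.2  188.6] rot [-0.2  0.2 -0.3] jaw 10.9 dist 220.0 t 9.075
```

View pics/w6.png

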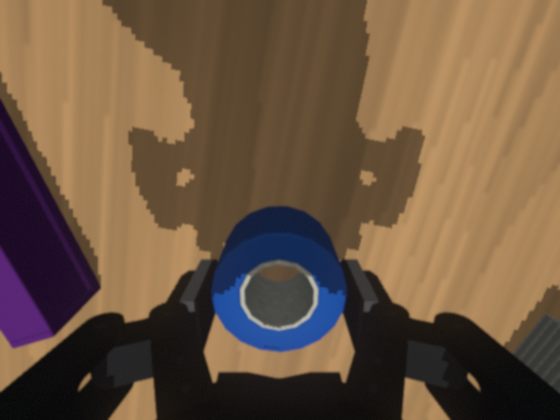

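drive_tool(
  rows=[-40,0,0,0,0,0,40,-90,0,0,0,0,0,40,-110,-1,40,0,0,0,40,-114,-4,95,0,0,0,40,-114,-6,150,0,0,0,40,-114,-7,180,0,0,0,40,-114,-7,188.5,0,0,0,40,-114,-7,188.5,0,0,0,40,-114,-7,188.5,0,0,0,40],
)

```text
clock: 10.2
eef_pos: [499.8, -309.6, 130.2]
tcp_rot: [1.093, 1.565, -0.288]
contact_force: [0.1, -0.2, 0.0]
opening: 0.648
```

Run:
```python
from h import *
f,C,s=snap("wrist","w7"); print(s['opening'])
t=tray_local((-33.5,28.5),(538.2,-332.7),10.95)
plan(t[0],t[1],18.5,10.95)
```

```text
0.6483819131716919
now [ 499.8 -309.6  130.2] jaw 10.8 q6 -0.75 -> shift [111.7  -0.8   1.1] rot [-0.1  0.2 -0.3] jaw 10.9 dist 112.0 t 10.25
```

View pics/w7.png

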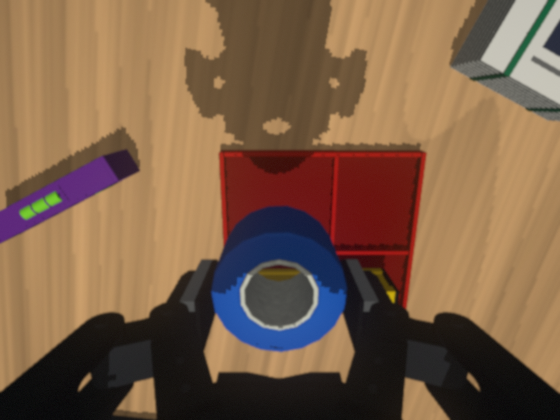

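drive_tool(
  rows=[50,-0.8,1,0,0,0,40,85,-0.8,1,0,0,0,40,105,-0.8,1,0,0,0,40,112.5,-0.8,1,0,0,0,40,112.5,-0.8,1,0,0,0,40,112.5,-0.8,1,0,0,0,40,112.5,-0.8,1,0,0,0,40],
)

```text
clock: 11.12
eef_pos: [500.3, -311.1, 18.3]
tcp_rot: [1.04, 1.564, -0.341]
contact_force: [-0.6, 0.1, -0.4]
opening: 0.645
```

drive_tool(
  rows=[0.3,0,0,0,0,0,70,0.3,0,0,0,0,0,80,0.3,0,0,0,0,0,80,0.3,0,0,0,0,0,80,-30,0,0,0,0,0,80,-80,0,0,0,0,0,80,-112,0,0,0,0,0,80,-112,0,0,0,0,0,80],
)

```text
clock: 12.12
eef_pos: [501.2, -311.9, 133.0]
tcp_rot: [0.947, 1.559, -0.434]
contact_force: [0.3, 0.0, -0.3]
opening: 0.798
```

Run:
```python
from h import *
f,C,s=snap("wrist","w8"); print(s['opening'])
plan(637.5,-52.5,150,100.95)
```

```text
0.7982147224993514
now [ 500.1 -311.3  131.3] jaw 10.9 q6 -0.75 -> shift [ -18.5  183.8 -228.2] rot [89.9 -0.1 -0.6] jaw -79.0 dist 294.0 t 12.175
```

View pics/w8.png

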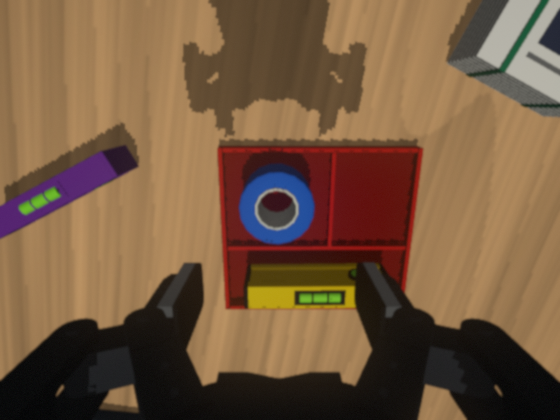

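drive_tool(
  rows=[-18,20,-25,10,0,0,80,-18,40,-50,20,0,0,80,-18,60,-75,30,0,0,80,-18,80,-100,40,0,0,80,-18,100,-125,50,0,0,80,-18,120,-150,60,0,0,80,-18,140,-175,70,0,0,80,-18,160,-200,80,0,0,80,-18,184,-228,90,0,-0.6,80,-18,184,-228,90,0,-0.6,80],
)

```text
clock: 13.42
eef_pos: [638.0, -50.6, 147.7]
tcp_rot: [-1.209, 1.568, 2.123]
contact_force: [0.4, 0.0, -0.1]
opening: 0.806
```

Run:
```python
from h import *
f,C,s=snap("wrist","w9"); 
c=big(hsvmask(f,[3,150,100],[13,255,255]),(150,50,420,330))
rect(C,c,22); 
print(proj(C,[[637.5,-52.5,44]]))
plan(637.5,-52.5,150,100.95)
```

```text
1928.5 [283. 211.] [630.1 -54.9] [48.6 43.7 48.9 46. ] [   2.   -87.4 -175.3   92.2]
[[281.59702927 210.36416642]]
now [637.1 -51.8 147.7] jaw -78.9 q6 1.29 -> shift [-2.3  0.8 -0.2] rot [0.1 0.1 0.1] jaw -79.0 dist 2.0 t 13.475
```

View pics/w9.png

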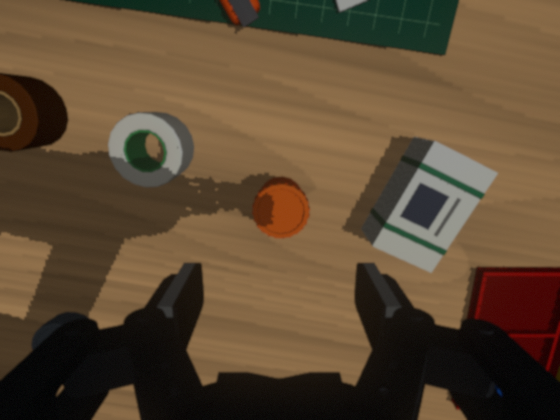

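Run:
```python
from h import *
s=r.sense(); C=cam("wrist",s); w=cast(C,[[280.5,209.]],44)[0]; print(w)
print(cast(C,[[366,230]],0),cast(C,[[437,142],[497,174],[433,272],[376,242]],40))
plan(w[0],w[1],15,100.95)
```

```text
[637.50335918 -52.70359692  44.        ]
[[ 619.79964725 -136.19151278    0.        ]] [[ 708.43014009 -155.21500895   40.        ]
 [ 694.4708605  -207.08566097   40.        ]
 [ 607.34391314 -186.34119859   40.        ]
 [ 623.95981166 -133.12897155   40.        ]]
now [637.1 -51.8 147.7] jaw -78.9 q6 1.29 -> shift [132.7   1.3  -0.4] rot [0.1 0.1 0.1] jaw -79.0 dist 133.0 t 13.475
```

drive_tool(
  rows=[50,1.2,-0.4,0,0,0,80,95,1.2,-0.4,0,0,0,80,120,1.2,-0.4,0,0,0,80,131,1.2,-0.4,0,0,0,80,131,1.2,-0.4,0,0,0,80,131,1.2,-0.4,0,0,0,40,131,1.2,-0.4,0,0,0,30,131,1.2,-0.4,0,0,0,30,131,1.2,-0.4,0,0,0,30,131,1.2,-0.4,0,0,0,30],
  newtons=40,
)

```text
clock: 14.72
eef_pos: [638.5, -52.8, 18.2]
tcp_rot: [-1.887, 1.569, 1.448]
contact_force: [-0.7, -0.7, 6.5]
opening: 0.501
```

Run:
```python
from h import *
f,C,s=snap("wrist","w10"); print(s['opening'])
t=tray_local((44.5,28.5),(538.2,-332.7),10.95); print(t)
plan(t[0],t[1],135,100.95)
```

```text
0.501228351893552
[ 576.47616252 -296.26601335]
now [638.5 -52.8  18.2] jaw -78.9 q6 1.29 -> shift [-117.1  226.8  107.6] rot [ 0.1 -0.   0.1] jaw -79.0 dist 277.0 t 14.775
```

View pics/w10.png

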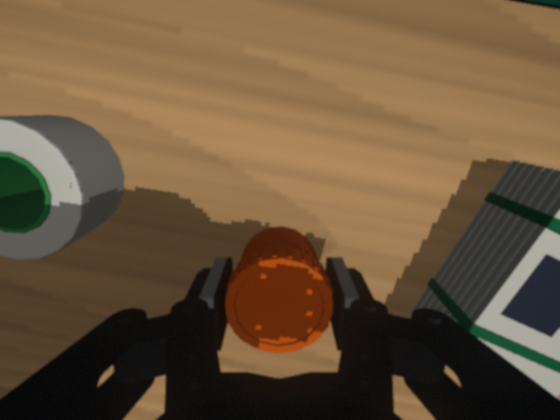

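Gripped centrally. I carry it high, over the captions.

drive_tool(
  rows=[-40,0,0,0,0,0,30,-90,0,0,0,0,0,30,-117,20,10,0,0,0,30,-117,70,33,0,0,0,30,-117,120,57,0,0,0,30,-117,170,80,0,0,0,30,-117,210,100,0,0,0,30,-117,227,107.5,0,0,0,30,-117,227,107.5,0,0,0,30,-117,227,107.5,0,0,0,30],
)

```text
clock: 16.02
eef_pos: [576.9, -295.2, 134.9]
tcp_rot: [-1.86, 1.569, 1.476]
contact_force: [-0.0, 0.8, -0.5]
opening: 0.501
```

Run:
```python
from h import *
f,C,s=snap("wrist","w11"); print(s['opening'])
t=tray_local((44.5,28.5),(538.2,-332.7),10.95); print(t)
plan(t[0],t[1],21.2,100.95)
```

```text
0.5007306305174879
[ 576.47616252 -296.26601335]
now [ 577.  -295.   134.9] jaw -78.9 q6 0.9 -> shift [113.7   1.3   0.8] rot [ 0.2 -0.   0.1] jaw -79.0 dist 114.0 t 16.075
```

View pics/w11.png

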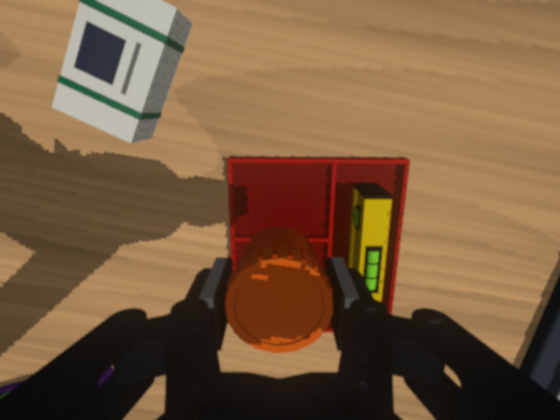

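drive_tool(
  rows=[50,1.3,0.8,0,0,0,30,85,1.3,0.8,0,0,0,30,105,1.3,0.8,0,0,0,30,113.5,1.3,0.8,0,0,0,30,114,1.3,0.8,0,0,0,30,114,1.3,0.8,0,0,0,30,114,1.3,0.8,0,0,0,30],
)

```text
clock: 16.95
eef_pos: [577.0, -296.4, 21.5]
tcp_rot: [-2.49, 1.569, 0.846]
contact_force: [0.5, 0.3, -1.6]
opening: 0.503
```

drive_tool(
  rows=[0.5,0,0,0,0,0,55,0.5,0,0,0,0,0,65,0.5,0,0,0,0,0,65,0.5,0,0,0,0,0,65,-30,0,0,0,0,0,65,-80,0,0,0,0,0,65,-120,0,0,0,0,0,65,-120,0,0,0,0,0,65],
)

```text
clock: 17.95
eef_pos: [578.9, -297.6, 145.3]
tcp_rot: [2.726, 1.564, -0.221]
contact_force: [0.8, 0.1, -0.3]
opening: 0.651
```

Run:
```python
from h import *
f,C,s=snap("wrist","w12"); print(s['opening'])
plan(664.5,56,150,86)
```

```text
0.6509306485466735
now [ 577.7 -297.   143.1] jaw -78.9 q6 0.9 -> shift [  -6.5 -329.5 -153.5] rot [15.1 -0.2 -0. ] jaw -94 dist 364.0 t 18.0
```

View pics/w12.png

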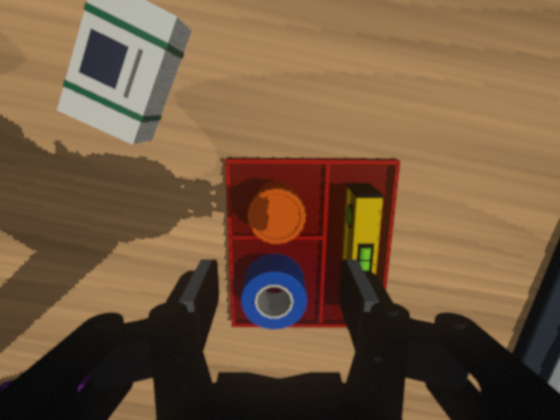

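drive_tool(
  rows=[-7,-50,-23,2,0,0,90,-7,-100,-46,5,0,0,90,-7,-150,-70,8,0,0,90,-7,-200,-93,11,0,0,90,-7,-250,-117,13,0,0,90,-7,-300,-140,15,0,0,90,-7,-330,-153.5,15,0,0,90,-7,-330,-153.5,15,0,0,90,-7,-330,-153.5,15,0,0,90],
)

```text
clock: 19.12
eef_pos: [663.6, 56.0, 149.2]
tcp_rot: [2.903, 1.569, -0.305]
contact_force: [-0.1, 0.6, 0.0]
opening: 0.899
```

Run:
```python
from h import *
f,C,s=snap("wrist","w13"); 
print(proj(C,[[664.5,56,38]]))
plan(664.5,56,150,86)
```

```text
[[278.75515706 205.79110097]]
now [663.7  55.5 149.5] jaw -93.9 q6 1.72 -> shift [-0.5 -0.5 -0.8] rot [ 0.1 -0.1 -0. ] jaw -94 dist 1.0 t 19.175
```

View pics/w13.png

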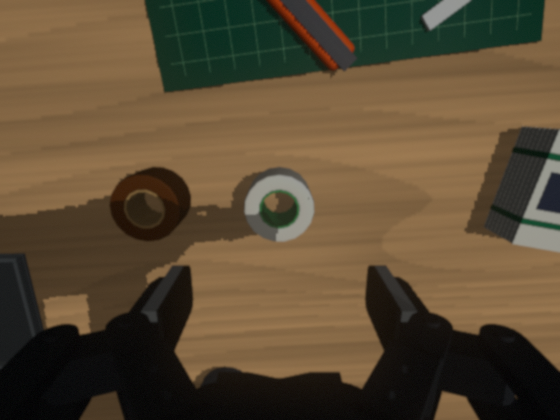

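Run:
```python
from h import *
s=r.sense(); C=cam("wrist",s); w=cast(C,[[279.5,207.5]],38)[0]; print(w)
plan(w[0],w[1],14,86)
```

```text
[663.15072883  55.07439133  38.        ]
now [663.7  55.5 149.5] jaw -93.9 q6 1.72 -> shift [135.5   0.4   0.8] rot [ 0.1 -0.1 -0. ] jaw -94 dist 135.0 t 19.175
```

drive_tool(
  rows=[50,0.4,0.8,0,0,0,90,95,0.4,0.8,0,0,0,90,123,0.4,0.8,0,0,0,90,135,0.4,0.8,0,0,0,90,135,0.4,0.8,0,0,0,90,135,0.4,0.8,0,0,0,50,135,0.4,0.8,0,0,0,40,135,0.4,0.8,0,0,0,40,135,0.4,0.8,0,0,0,40,135,0.4,0.8,0,0,0,40],
  newtons=40,
)

```text
clock: 20.42
eef_pos: [664.3, 54.9, 16.5]
tcp_rot: [3.08, 1.566, -0.129]
contact_force: [-1.7, -1.8, 6.5]
opening: 0.649
```

Run:
```python
from h import *
f,C,s=snap("wrist","w14"); print(s['opening'])
t=tray_local((-59.5,0),(520.4,345.6),-3.6); print(t)
plan(t[0],t[1],140,86.2)
```

```text
0.6486622185675812
[461.01740966 349.33603591]
now [664.3  54.9  16.5] jaw -93.9 q6 1.72 -> shift [-124.7 -280.   222.1] rot [-0.1 -0.3 -0. ] jaw -93.8 dist 378.0 t 20.475
```

View pics/w14.png

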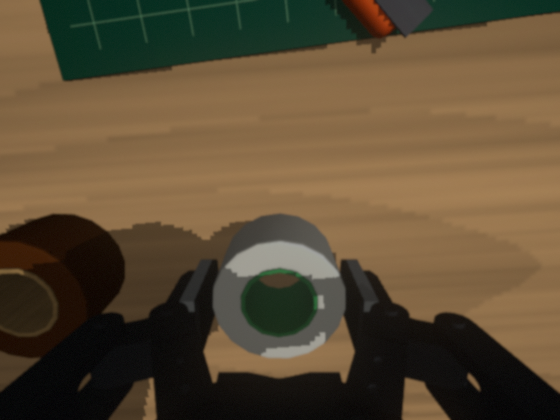

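drive_tool(
  rows=[-40,0,0,0,0,0,40,-95,0,0,0,0,0,40,-125,-30,23,0,0,0,40,-125,-75,60,0,0,0,40,-125,-120,96,0,0,0,40,-125,-165,131,0,0,0,40,-125,-210,167,0,0,0,40,-125,-250,198,0,0,0,40,-125,-280,222,0,0,0,40,-125,-280,222,0,0,0,40],
)

```text
clock: 21.72
eef_pos: [459.9, 351.6, 141.4]
tcp_rot: [-2.951, 1.565, 0.126]
contact_force: [-0.3, 0.3, 0.4]
opening: 0.646
```

drive_tool(
  rows=[0,0,0,0,0,0,40],
)

```text
clock: 21.85
eef_pos: [460.2, 351.6, 142.0]
tcp_rot: [-2.915, 1.564, 0.163]
contact_force: [0.1, 0.4, -0.5]
opening: 0.643
```

Run:
```python
from h import *
f,C,s=snap("wrist","w15"); print(s['opening'])
t=tray_local((-59.5,0),(520.4,345.6),-3.6); print(t)
plan(t[0],t[1],140,86.2)
```

```text
0.6427788016892307
[461.01740966 349.33603591]
now [460.4 351.5 142. ] jaw -93.7 q6 2.29 -> shift [ 2.   2.1 -0.7] rot [ 0.1 -0.4  0.1] jaw -93.8 dist 3.0 t 21.9
```

View pics/w15.png

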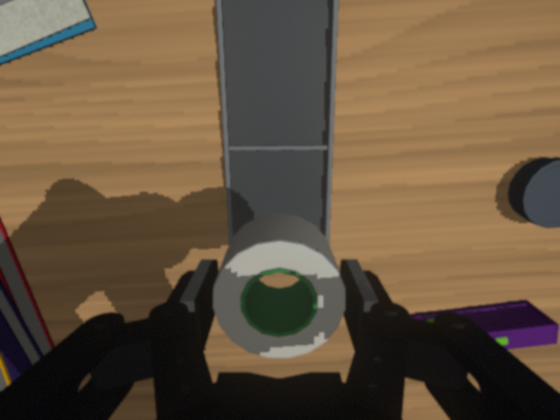

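Run:
```python
from h import *
f=cv2.imread("pics/w15.png"); C=cam("wrist",r.sense())
for row in (40,100,190):
    print(row, f[row,210:240].sum(1).tolist(), f[row,320:348].sum(1).tolist())
rib=cast(C,[[232,148],[326,148]],10)[:,:2]; print(rib.round(1), rib.mean(0))
t=np.arctan2(*(rib[0]-rib[1])[::-1]); print(np.degrees(t)-90)
```

```text
40 [361, 361, 365, 362, 334, 276, 228, 225, 263, 304, 327, 332, 303, 247, 212, 210, 216, 216, 217, 219, 214, 220, 216, 216, 215, 217, 214, 218, 219, 220] [231, 226, 227, 230, 211, 177, 150, 136, 132, 135, 136, 172, 243, 310, 337, 341, 350, 366, 375, 377, 377, 378, 377, 380, 379, 378, 377, 379]
100 [355, 356, 354, 355, 356, 358, 356, 352, 330, 273, 235, 258, 299, 326, 330, 302, 250, 218, 212, 215, 218, 214, 216, 215, 217, 214, 217, 214, 213, 213] [223, 225, 224, 211, 176, 149, 136, 129, 132, 175, 243, 304, 330, 339, 344, 363, 374, 383, 379, 381, 382, 382, 379, 382, 379, 378, 382, 379]
190 [209, 207, 210, 208, 209, 209, 207, 206, 206, 208, 208, 208, 208, 206, 208, 198, 190, 179, 178, 173, 158, 144, 155, 167, 171, 191, 197, 201, 200, 202] [194, 166, 138, 128, 130, 138, 177, 252, 304, 322, 323, 324, 341, 357, 360, 359, 359, 360, 360, 355, 358, 360, 356, 355, 354, 356, 355, 354]
[[506.8 386.7]
 [501.9 311. ]] [504.3595529  348.84191418]
-3.6810058753100066
```

Run:
```python
from h import *
C=cam("wrist",r.sense())
w=cast(C,[[217.7,40],[336.5,40],[221,100],[334,100]],12)[:,:2]; print(w.round(1))
print(np.linalg.norm(w[0]-w[1]),np.linalg.norm(w[2]-w[3]))
m1=(w[0]+w[1])/2;m2=(w[2]+w[3])/2; print(m1,m2,np.degrees(np.arctan2(*(m1-m2)[::-1])))
y=-3.68; c=tray_local((18,0),(504.36,m2[1]+0.064*(m2[0]-504.36)),y); print("centre",c)
t=tray_local((-59.5,0),c,y); print(t); plan(t[0],t[1],19.6,86.3)
```

```text
[[585.8 388.8]
 [580.2 301.6]
 [544.  391.1]
 [538.3 304.2]]
87.32777600928692 87.0698665368105
[583.01259545 345.18660363] [541.14813328 347.63634102] -3.3488962237696422
centre [522.3228855  348.83547016]
[462.94556953 352.65441614]
now [460.4 351.5 142. ] jaw -93.7 q6 2.29 -> shift [122.5  -1.1  -1.6] rot [ 0.  -0.4  0.1] jaw -93.7 dist 122.0 t 21.9
```

drive_tool(
  rows=[50,0,-1.5,0,0,0,40,90,0,-1.5,0,0,0,40,113,0,-1.5,0,0,0,40,122.5,0,-1.5,0,0,0,40,123,0,-1.5,0,0,0,40,123,0,-1.5,0,0,0,40,123,0,-1.5,0,0,0,40],
)

```text
clock: 22.78
eef_pos: [463.2, 351.6, 19.7]
tcp_rot: [-2.816, 1.563, 0.261]
contact_force: [0.5, 0.6, -0.8]
opening: 0.647
```

drive_tool(
  rows=[0.5,0,0,0,0,0,70,0.5,0,0,0,0,0,80,0.5,0,0,0,0,0,80,0.5,0,0,0,0,0,80,-30,0,0,0,0,0,80,-80,0,0,0,0,0,80,-125,0,0,0,0,0,80,-125,0,0,0,0,0,80],
)

```text
clock: 23.78
eef_pos: [464.3, 352.9, 148.4]
tcp_rot: [-2.637, 1.556, 0.44]
contact_force: [-0.3, 0.5, -0.5]
opening: 0.801
```

Run:
```python
from h import *
f,C,s=snap("wrist","w16"); print(s['opening'])
c=np.array([[708.4,-155.2],[694.5,-207.1],[607.3,-186.3],[624,-133.1]]); print(c.mean(0),[np.degrees(np.arctan2(*(c[i]-c[j])[::-1])) for i,j in ((0,3),(1,2),(0,1),(3,2))])
plan(658.5,-170,155,90+14.5)
```

```text
0.8010134814221923
[ 658.55  -170.425] [np.float64(-14.673367937235657), np.float64(-13.416183481840886), np.float64(75.00676028074068), np.float64(72.57241711227714)]
now [463.1 352.  146.2] jaw -93.7 q6 2.29 -> shift [  -8.9  508.3 -228.8] rot [-18.2  -0.6   0.2] jaw -75.5 dist 557.0 t 23.825
```

View pics/w16.png

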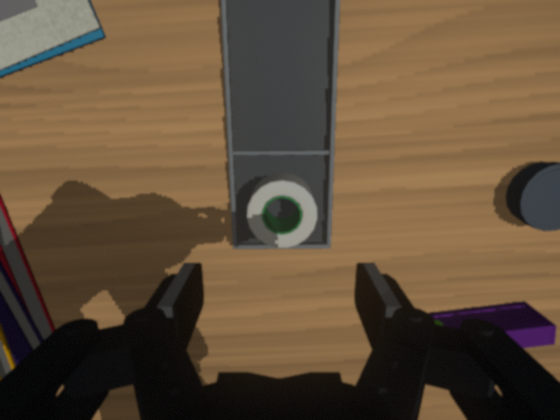

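Run:
```python
from h import *
plan(658,-170,155,75.8)
```

```text
now [463.1 352.  146.2] jaw -93.7 q6 2.29 -> shift [  -8.9  508.4 -228.3] rot [10.5 -0.6  0.3] jaw -104.2 dist 557.0 t 23.825
```

drive_tool(
  rows=[-9,508,-228,10.5,-0.6,0.3,100,-9,508,-228,10.5,-0.6,0.3,100,-9,508,-228,10.5,-0.6,0.3,100,-9,508,-228,10.5,-0.6,0.3,100,-9,508,-228,10.5,-0.6,0.3,100,-9,508,-228,10.5,-0.6,0.3,100,-9,508,-228,10.5,-0.6,0.3,100,-9,508,-228,10.5,-0.6,0.3,100,-9,508,-228,10.5,-0.6,0.3,100,-9,508,-228,10.5,-0.6,0.3,100],
)

```text
clock: 25.08
eef_pos: [657.8, -173.3, 153.0]
tcp_rot: [0.134, 1.569, 3.024]
contact_force: [-0.1, -0.1, -0.7]
opening: 0.998
```

drive_tool(
  rows=[0,0,0,0,0,0,100,0,0,0,0,0,0,100],
)

```text
clock: 25.32
eef_pos: [656.9, -172.2, 151.9]
tcp_rot: [0.045, 1.567, 2.935]
contact_force: [0.1, -0.6, -0.2]
opening: 1.002
```

Run:
```python
from h import *
f,C,s=snap("wrist","w17"); print(s['opening'])
plan(658,-170,155,75.8)
```

```text
1.0021536501576713
now [ 657.2 -172.1  152.4] jaw -104.4 q6 1.56 -> shift [-2.6 -2.2 -0.3] rot [-0.2  0.2 -0. ] jaw -104.2 dist 3.0 t 25.375
```

View pics/w17.png

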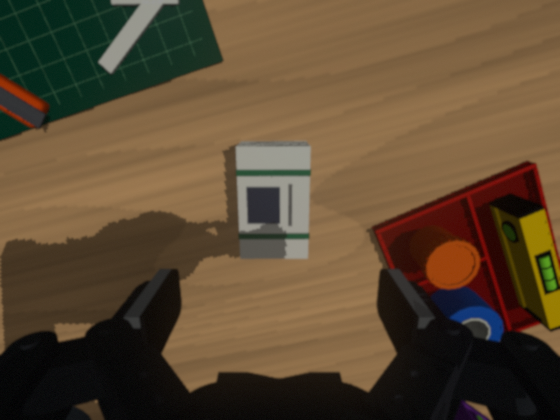

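Run:
```python
from h import *
C=cam("wrist",r.sense()); w=cast(C,[[236,147],[311,147],[309,258],[239,258]],40)[:,:2]; m=w.mean(0); print(w.round(1),m,[np.linalg.norm(w[i]-w[i-1]).round(1) for i in range(4)])
plan(m[0],m[1],15,75.8)
```

```text
[[ 709.5 -152.3]
 [ 695.6 -206.6]
 [ 607.4 -185. ]
 [ 621.7 -128.9]] [ 658.53318213 -168.22897956] [np.float64(90.8), np.float64(56.1), np.float64(90.8), np.float64(57.9)]
now [ 657.2 -172.1  152.4] jaw -104.4 q6 1.56 -> shift [137.4  -4.1  -0.8] rot [-0.2  0.2 -0. ] jaw -104.2 dist 137.0 t 25.375
```

drive_tool(
  rows=[50,-4,-0.8,0,0,0,100,95,-4,-0.8,0,0,0,100,125,-4,-0.8,0,0,0,100,137,-4,-0.8,0,0,0,100,137,-4,-0.8,0,0,0,100,137,-4,-0.8,0,0,0,50,137,-4,-0.8,0,0,0,40,137,-4,-0.8,0,0,0,40,137,-4,-0.8,0,0,0,40,137,-4,-0.8,0,0,0,40],
  newtons=45,
)

```text
clock: 26.62
eef_pos: [659.6, -168.5, 17.2]
tcp_rot: [0.018, 1.57, 2.909]
contact_force: [-0.9, 1.1, 6.7]
opening: 0.644
```

Run:
```python
from h import *
f,C,s=snap("wrist","w18"); print(s['opening'])
t=tray_local((41.5,0),(521.5,347.5),-3.65); print(t)
plan(t[0],t[1],145,86.3)
```

```text
0.6444817300567075
[562.91581946 344.85805032]
now [ 659.6 -168.5   17.1] jaw -104.4 q6 1.57 -> shift [-127.7 -473.4  221.1] rot [-10.7   0.1   0. ] jaw -93.7 dist 538.0 t 26.675
```

View pics/w18.png

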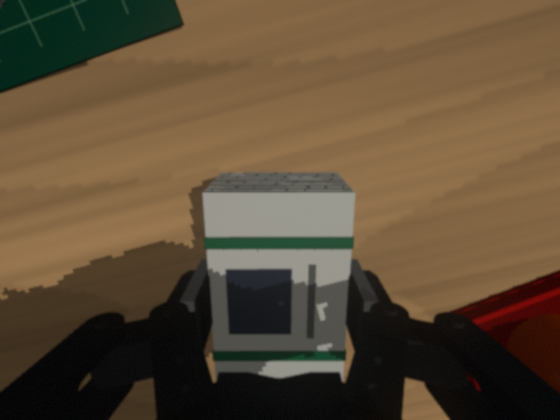

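drive_tool(
  rows=[-40,0,0,0,0,0,40,-95,0,0,0,0,0,40,-127,-20,9,0,0,0,40,-127,-70,33,-2,0,0,40,-127,-120,56,-3,0,0,40,-127,-170,79,-4,0,0,40,-127,-220,103,-5,0,0,40,-127,-270,126,-6,0,0,40,-127,-320,149,-7,0,0,40,-127,-350,163,-8,0,0,40],
)

```text
clock: 27.92
eef_pos: [588.1, 213.4, 145.0]
tcp_rot: [-1.495, 1.57, 1.538]
contact_force: [0.6, -0.4, -0.9]
opening: 0.648
```

Run:
```python
from h import *
t=tray_local((41.5,0),(521.5,347.5),-3.65)
plan(t[0],t[1],145,86.3); print(r.sense()['opening'])
```

```text
now [588.1 213.4 145. ] jaw -96.2 q6 2.02 -> shift [   0.2 -127.9   39.3] rot [-2.5  0.   0. ] jaw -93.7 dist 134.0 t 27.925
0.6479821115286809
```

drive_tool(
  rows=[0,-45,14,-1,0,0,40,0,-90,28,-2,0,0,40,0,-120,37,-2.5,0,0,40,0,-128,39,-2.5,0,0,40,0,-128,39,-2.5,0,0,40,0,-128,39,-2.5,0,0,40],
)

```text
clock: 28.68
eef_pos: [563.5, 343.7, 145.2]
tcp_rot: [-1.484, 1.57, 1.591]
contact_force: [-0.3, -0.0, -1.3]
opening: 0.649
```

Run:
```python
from h import *
f,C,s=snap("wrist","w19")
t=tray_local((41.5,0),(521.5,347.5),-3.65)
plan(t[0],t[1],20.2,86.3); print(r.sense()['opening'])
```

```text
now [563.5 343.7 145.2] jaw -93.8 q6 2.18 -> shift [125.   -1.1   0.7] rot [-0.1  0.   0. ] jaw -93.7 dist 125.0 t 28.725
0.6435063267011901
```

View pics/w19.png

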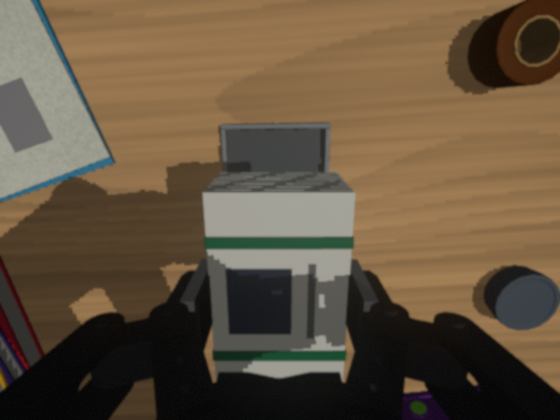

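Run:
```python
from h import *
C=cam("wrist",r.sense()); w=cast(C,[[221,124.5],[330,123.5]],12)[:,:2]; m=w.mean(0); print(w.round(1),m,np.linalg.norm(w[0]-w[1]))
print("from far edge:",tray_local((41.5-103.5,0),m,-3.65))
```

```text
[[628.  385.5]
 [623.  299.1]] [625.48078603 342.3254483 ] 86.51642732995964
from far edge: [563.60654973 346.27245746]
```

drive_tool(
  rows=[50,-1.8,0,0,0,0,40,90,-1.8,0,0,0,0,40,115,-1.8,0,0,0,0,40,124.5,-1.8,0,0,0,0,40,125,-1.8,0,0,0,0,40,125,-1.8,0,0,0,0,40,125,-1.8,0,0,0,0,40],
)

```text
clock: 29.6
eef_pos: [564.1, 345.6, 20.9]
tcp_rot: [-2.162, 1.569, 0.913]
contact_force: [-0.3, 0.9, -1.3]
opening: 0.646
```

drive_tool(
  rows=[0.8,0,0,0,0,0,40,0.8,0,0,0,0,0,70,0.8,0,0,0,0,0,80,0.8,0,0,0,0,0,80,0.8,0,0,0,0,0,80,-30,0,0,0,0,0,80,-80,0,0,0,0,0,80,-125,0,0,0,0,0,80,-125,0,0,0,0,0,80],
)

```text
clock: 30.72
eef_pos: [566.2, 346.8, 150.2]
tcp_rot: [-2.468, 1.562, 0.607]
contact_force: [-0.2, -0.3, -0.2]
opening: 0.799
```

Run:
```python
from h import *
f,C,s=snap("wrist","w20"); print(s['opening'])
plan(420,0,300,None)
```

```text
0.799120964098389
now [564.9 346.  147.7] jaw -93.8 q6 2.18 -> shift [-153.8  354.4  120.9] rot [-0.  -0.2  0.2] jaw -93.8 dist 405.0 t 30.775
```

View pics/w20.png

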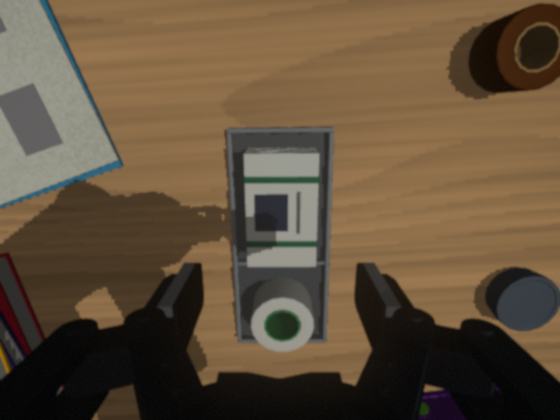

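drive_tool(
  rows=[-80,0,0,0,0,0,80,-150,30,10,0,0,0,80,-154,80,27,0,0,0,80,-154,130,44,0,0,0,80,-154,180,61,0,0,0,80,-154,230,78,0,0,0,80,-154,280,95,0,0,0,80,-154,320,110,0,0,0,80,-154,354,121,0,0,0,80,-154,354,121,0,0,0,80],
)

```text
clock: 32.02
eef_pos: [418.5, -1.2, 298.9]
tcp_rot: [-2.014, 1.568, 1.058]
contact_force: [0.3, 0.5, -0.5]
opening: 0.799
```

Run:
```python
from h import *
f,C,s=snap("top","t2"); g,_,_=snap("scene","s2"); print(s['eef_pos'],s['clock'])
cv2.imwrite("pics/t2z.png",np.hstack([cv2.resize(f[140:260,115:185],None,fx=4.5,fy=4.5,interpolation=cv2.INTER_CUBIC),cv2.resize(f[140:260,370:460],None,fx=4.5,fy=4.5,interpolation=cv2.INTER_CUBIC)]))
cv2.imwrite("pics/s2z.png",cv2.resize(g[130:360,150:430],None,fx=2.6,fy=2.6,interpolation=cv2.INTER_CUBIC))
```

```text
[418.49168448  -1.15632902 298.90657542] 32.025
```

View pics/t2z.png

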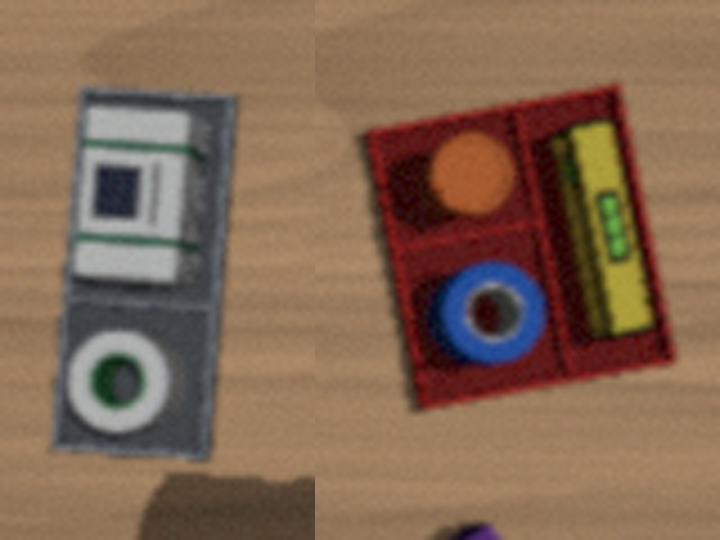

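View pics/t2.png

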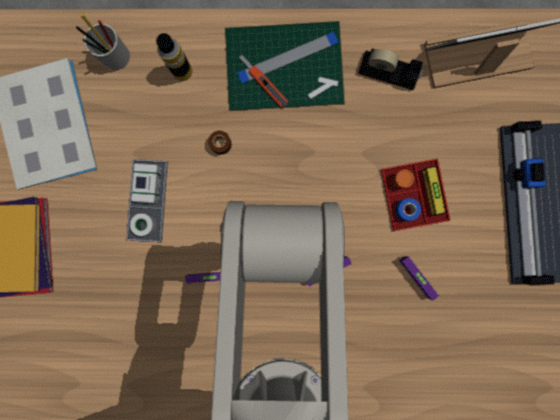

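View pics/s2z.png

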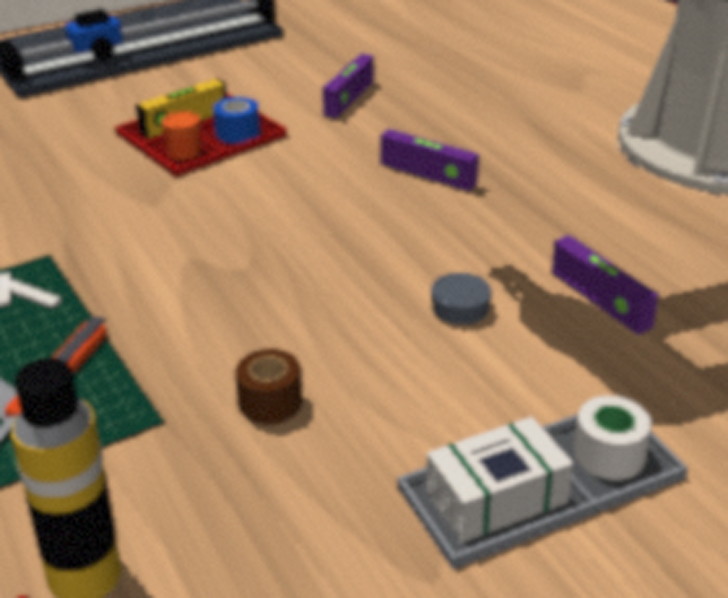

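Run:
```python
from h import *
from rig import sign_off
f=cv2.imread("pics/t2.png"); C=cam("top")
for n,lo,hi,roi,z,c,y in [("level",[22,150,60],[35,255,255],(370,150,460,240),43,(538.2,-332.7),10.95),("blue",[105,150,60],[120,255,255],(370,150,460,240),22,(538.2,-332.7),10.95),("tub",[6,170,110],[14,255,255],(370,150,460,240),25,(538.2,-332.7),10.95),("white",[0,0,120],[180,60,255],(120,212,160,240),41,(521.5,347.5),-3.65),("cap",[0,0,120],[180,60,255],(120,155,165,210),43,(521.5,347.5),-3.65)]:
    b=cv2.boxPoints(cv2.minAreaRect(big(hsvmask(f,lo,hi),roi))); w=cast(C,b,z)[:,:2].mean(0)
    t=np.radians(y); R=np.array([[np.cos(t),-np.sin(t)],[np.sin(t),np.cos(t)]]); print(n,(R.T@(w-c)).round(1))
print(sign_off())
```

```text
level [ -1.6 -37.3]
blue [-35.5  25.8]
tub [43.6 20.9]
white [-63.  -2.]
cap [40.   1.7]
the job is handed in; nothing more can be done
None
```

Both kits are made up and handed in at about 32 s of the 115 s allowed. I placed them in the order asked:

- **Red tray:** the yellow level, then the blue tape, then the nail tub.
- **Grey tray:** the white tape, then the captions.

The last top and scene pictures show all five things upright on the floor of their own compartments. The brown tape, the tin and the purple levels look to be where they were. The arm had backed away and touched nothing.

The final top-camera check put four of the items within about 4 mm of their compartment centres. The tub read about 8 mm off in y, still inside the slack of 18 mm each way. It may be a fault of the colour mask, since the wrist picture after release showed the tub well inside its compartment. Wrist and top cameras differed by 2 to 3 mm on the grey tray's position, and I used the average. No check failed.

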